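# Shut the coin tin and stack the two coin cases squarely on it

## Task

Press the green coin tin's open lid fully shut, then lift the two coin cases off the sloping display rest and stack them lying flat and right way up, squarely on the closed tin with their long sides along its long side: first the red case, let go of it, then the blue case on top of it. Set each case down gently - no dropping, bumping or pressing hard - and leave the loupe, dish, paperweight and tweezer stand where they are.

Things in the scene. Friction and masses are not known exactly. Their poses are not given: they have to be found in the camera images.
- tin: green tin coin box, fixed to the shelf, 112 long (its x) x 78 wide (its y) x 45 high without the lid; origin at the centre of its underside, x towards the hinge, z up; the lid's free edge is on the -x side (towards the robot)
- lid (a joint): hinge angle of the tin's lid (112 x 78 x 6 mm plate): 0 = shut, grows as the lid swings up about the hinge; it stays at any angle because the brass pin is stiff (about 0.12 N m of friction)
- lid_hinge (a point): centre of the hinge line, which runs along the tin's y, on the tin's far (+x) upper rim, 45.5 mm above the shelf; it lies in the lid's underside; axes are the tin's. The lid reaches 112 mm from here to its free edge
- tin_top (a point): centre of the top face of the lid when shut, where the red case's underside centre belongs; 51.5 mm above the shelf; axes are the tin's
- rest: dark wooden display rest, fixed, 280 wide (its y), about 105 deep and 95 high; its board slopes at 40 degrees, facing the robot (-x) side and rising towards +x; an 8 mm thick lip at the foot stands 12 mm above the board. The two cases lie side by side on the board, 136 mm apart between centres, with their lower ends against the lip. Origin: middle of its underside
- case_red: closed red plastic coin case, 100 long (its x) x 62 wide (its y) x 34 thick (its z), about 0.3 kg; origin at the centre of its underside, z out of its lid (white frame line). On the rest its x points up the slope and its z is square to the sloping board
- case_blue: closed blue plastic coin case, same size, axes and origin as the red one
- loupe: bystander: black loupe, 52 across x 36 high; origin at the centre of its underside
- dish: bystander: silver-plated coin dish, 96 across x 22 high; origin at the centre of its underside
- paperweight: bystander: smoky quartz paperweight, 72 across x 46 high; origin at the centre of its underside
- tweezer_stand: bystander: brass tweezer stand with a bone stem, foot 64 across, 101 high; origin at the centre of its underside
Mind the look-alikes: they are no part of the job. Several things have the shape of the case_blue; the one meant has the colours described above.

How it is judged:
By the outcome, as a careful person would: the job done as asked, in the order asked, and still so for the second after the job is handed in, with the robot touching nothing.
It also fails if it takes over 61 s, if anything falls off the work surface, if the arm or the gripper's body presses on something with over 40 N, if the wrist force passes 120 N, or if a joint passes its speed limit or range.

## Robot

A 6-joint arm with a two-finger parallel gripper is mounted at the origin on the work surface. World frame = base frame: x ahead of the robot, y to its left, z up, the work surface at z = 0. Lengths are in mm, angles in rad, forces in N, time in s.
With the tool pointing down it reaches from about 350 to 950 mm from the base axis. Payload 17.4 kg.
Tool frame: the origin (TCP) lies at the very end of the fingers, on their centre line; the grasp point (between the pads) lies 19 mm behind it; z points along the fingers, y is the line along which they close (so a half turn about z gives the same grasp; the last joint's range is limited). The gripper opens to 93 mm and grips with 3 to 60 N. Pads are 15 mm wide; open, the fingers measure 128 mm over their backs; the gripper's body (75 mm by 188 mm) begins 65 mm behind the grasp point.
Start: joints at [1.127, 0.116, 1.442, -0, 1.584, -0.038], TCP at [266.467, 620.183, 183.846] pointing down, gripper open.
Joint ranges: [-2.83, 2.83], [-0.83, 2.19], [0.07, 2.5], [-1.14, 4.28], [0.01, 3], [-2.97, 2.97]. Speed limits (rad/s): [1.89, 1.89, 2.22, 3.14, 3.14, 3.14].

## Interface

Orientations are given as a unit quaternion [w, x, y, z].
In Python, from workcell import bot gives the robot as it stands. The module is installed in compiled form; this text tells all that it offers.
- The arm moves only by the shell command python3 -m inch 'ROWS' [FORCE]. ROWS is JSON, a list of rows, each an object of numbers: "hand": the opening, from 0 (shut) to 1 (fully open); "tx", "ty", "tz": the shift along the tool's x, y, z scaled (see below); "yaw": the turn about the tool's z scaled (see below). A call has 1 to 12 rows; each row shifts and turns the commanded pose from where the row before left it, along the tool's axes as they then stand; what a row does not reach is not made up. The controller multiplies each number of a shift by 0.12 m and each number of a turn by pi/4 rad. A row lasts 1/8 s, in which the tool goes at most 62.5 mm and 10.7 degrees, less where a joint would pass 70% of its speed; a pose out of reach is approached as far as the arm can. A call with a number of a shift or a turn outside -1 to 1 is refused whole. A call with a gripper value outside its range is refused whole. The fingers move at their own pace and stop on an object; FORCE is the grip in N (left out, the last holds). Time passes only in rows, so rows that do not move let the fingers close. It gives the time, the measured TCP pose, the force, the opening and the grip force at its end, in the units of the state.
- bot.get_obs(): the state, without advancing time (a new reading comes with each control period).
- bot.read_camera(name): name is "scene" or "top" or "wrist"; returns a dict with "pixels" (400x640x3 uint8, blue, green, red), "depth" (400x640 float32, mm along the optical axis (not along the pixel's ray), 0 where there is no reading), "vertical_fov" (degrees; the focal length in pixels is half the picture's height over the tangent of half this angle, whatever the lens; pixels are square), "cx", "cy" (the principal point, pixels), "rvec" (rotation vector, rad) and "tvec" (3), from world to camera coordinates, as OpenCV has them; the wrist camera has in their place "hand_eye" (4x4, takes a point from camera to tool coordinates, whose origin is the TCP and whose axes are the flange's). Camera axes: x right, y down, z forward; pixel columns grow to the right and rows downward; lengths in mm; the calibration is good to about 2 mm. A picture is of the moment at which its call begins: read the wrist's pose just before it.
- bot.close_job(): hands the job in; it is judged then, once.
Trained networks look in a picture, given as the dict that the camera call returned (one of the last four; its "shot" number tells which), for a name from the list of things; names that differ only in an ending like _2 or _b are one class to them, and where a whole thing is asked for, a point or a joint stands for the part that bears it (a point fixed in the world has none). Each returns a list of dicts, best first, with "score" (0 to 1); they miss things now and then, are a little off and sometimes report something else, mostly with a low value. They report only what shows in the picture. A call takes as long as a camera call. They do not tell look-alikes from the thing itself.
- bot.search_frame(target, picture): "extent" ([left, top, right, bottom] in pixels, round what is visible of it).
- bot.cut_out(target, picture): "pixels" (400x640 bool, what is visible of it) and "extent" ([left, top, right, bottom] in pixels, round what is visible of it).
The state is a dict: "time_s": time; "qpos": joint angles; "joint_vel": joint speeds; "effort": joint torques, N m; "tool_pos": TCP position; "orientation": TCP orientation; "force": force on the tool from outside, world axes, zero at the start; "wrist_torque": the same for the moment, N m; "gripper_width": finger opening in mm; "gripper_force": force on a finger pad.
Only numpy, scipy, OpenCV 4.12 (cv2) and the standard library are available. Lean on these libraries where they do the work, as an engineer would, in place of code of your own. Each camera call takes 0.05 s, during which the arm holds its last target. There are 200 camera calls.

## Working session

There is one attempt and no reset: what is moved stays moved. The work goes in short steps, Python scripts to look and compute and a shell command to move; the robot and the scene stay as the last step left them, time stands still between calls to the robot, and variables do not carry over. Pictures are saved under pics/ and viewed, at most 10 in all, crops included, and the job is handed in when it is done.

```bash
mkdir -p pics
cat > h.py <<'E'
import numpy as np,cv2
from scipy.spatial.transform import Rotation as R
from workcell import bot
def K(p):
    f=200/np.tan(np.radians(p["vertical_fov"])/2); return f,p["cx"],p["cy"]
def cloud(p,T=None):
    f,cx,cy=K(p); d=p["depth"].astype(float); v,u=np.mgrid[:400,:640]
    c=np.stack([(u-cx)/f*d,(v-cy)/f*d,d],-1)
    if "rvec" in p:
        Rm=cv2.Rodrigues(np.array(p["rvec"],float))[0]; w=(c-np.array(p["tvec"],float).ravel())@Rm
    else:
        H=np.array(p["hand_eye"]); o=T; t=c@H[:3,:3].T+H[:3,3]
        q=o["orientation"]; w=t@R.from_quat([q[1],q[2],q[3],q[0]]).as_matrix().T+np.array(o["tool_pos"])
    w[d<=0]=np.nan
    return w
E
python3 - <<'E'
from h import *
print(bot.get_obs())
for n in("scene","top"):
    p=bot.read_camera(n); cv2.imwrite(f"pics/{n}0.png",p["pixels"]); w=cloud(p); np.save(n+"0.npy",w)
    for t in "tin lid rest case_red case_blue loupe dish paperweight tweezer_stand".split():
        for r in bot.cut_out(t,p)[:4]:
            m=r["pixels"]; print(n,t,round(r["score"],2),np.round(r["extent"]),np.round(np.nanmedian(w[m],0)), np.round(np.nanpercentile(w[m],[2,98],axis=0)).tolist(), np.median(p["pixels"][m],0))
E
```

```text
{'time_s': 0.0, 'qpos': array([ 1.12719362e+00,  1.16437405e-01,  1.44225699e+00, -2.82836373e-06,
        1.58401314e+00, -3.77946404e-02]), 'joint_vel': array([-0.00077229, -0.00143265, -0.00059321,  0.00295664,  0.00043853,
       -0.00268302]), 'effort': array([ 3.05011432e-03, -7.21269608e+01, -6.22607231e+01,  7.80552020e-02,
        2.40594288e-02, -8.63798232e-05]), 'tool_pos': array([266.36277365, 619.95159722, 183.14310158]), 'orientation': array([-1.31510790e-04,  2.01514623e-01,  9.79485347e-01, -5.41710548e-04]), 'force': array([-0.77022461, -0.07161415, -0.70841265]), 'wrist_torque': array([ 0.00640957,  0.00117771, -0.02073903]), 'gripper_force': 0.0, 'gripper_width': 92.95198067654776}
scene tin 0.89 [348. 172. 386. 234.] [548. 148.  75.] [[500.0, 110.0, 2.0], [575.0, 186.0, 132.0]] [ 93. 127.  79.]
scene lid 0.73 [353. 174. 384. 222.] [539. 147.  89.] [[501.0, 109.0, 44.0], [575.0, 184.0, 132.0]] [ 94. 127.  79.]
scene rest 0.83 [198. 188. 308. 248.] [ 678. -133.   42.] [[614.0, -276.0, 2.0], [710.0, -10.0, 91.0]] [32. 44. 66.]
scene rest 0.68 [266. 157. 287. 176.] [
[... 2046 characters left out ...]
. 198.] [ 601. -208.   76.] [[559.0, -244.0, 41.0], [647.0, -176.0, 102.0]] [113.  63.  52.]
top case_blue 0.58 [444. 150. 478. 194.] [ 604. -403.   33.] [[558.0, -446.0, 10.0], [657.0, -361.0, 36.0]] [124. 113. 211.]
top loupe 0.88 [312. 255. 329. 276.] [415.  13.  34.] [[394.0, -10.0, 17.0], [438.0, 36.0, 39.0]] [ 58.   97.5 119. ]
top dish 0.86 [253. 150. 282. 180.] [714. 109.  11.] [[669.0, 65.0, 0.0], [754.0, 151.0, 23.0]] [112. 128. 141.]
top paperweight 0.95 [381. 260. 409. 287.] [ 365. -175.   36.] [[333.0, -208.0, -0.0], [398.0, -147.0, 47.0]] [ 25.  66. 123.]
top tweezer_stand 0.84 [147. 193. 182. 218.] [646. 391.  11.] [[621.0, 366.0, -1.0], [680.0, 426.0, 103.0]] [ 65. 142. 191.]
```

View pics/scene0.png

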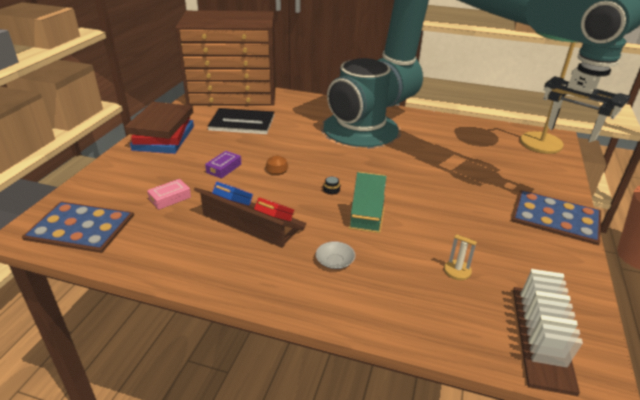

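View pics/top0.png

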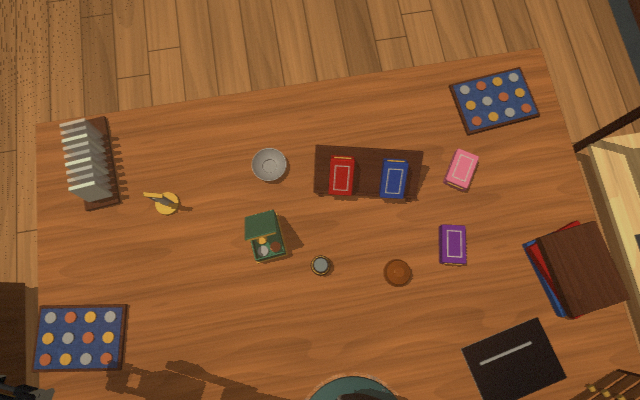

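The target cases are on the rest, red at (342,176) and blue at (393,180) in the top view. The blue look-alikes are purple at (453,244) and pink at (461,170), both flat on the table. Next I fit the poses and check my choice in a crop.

```bash
cat > fit.py <<'E'
from h import *
def plane(P,it=300,th=1.5):
    P=P[~np.isnan(P).any(1)]; rng=np.random.default_rng(0); best=None
    for _ in range(it):
        a,b,c=P[rng.choice(len(P),3,replace=False)]; n=np.cross(b-a,c-a); l=np.linalg.norm(n)
        if l<50: continue
        n/=l; m=abs((P-a)@n)<th
        if best is None or m.sum()>best.sum(): best=m
    Q=P[best]; c=Q.mean(0); n=np.linalg.svd(Q-c,full_matrices=False)[2][2]
    return Q,c,n*np.sign(n[2])
def face(P,th=1.5):
    "rectangular face: centre, normal, long direction (pointing +x), size"
    Q,c,n=plane(P,th=th); u=np.array([1,0,0])-n*n[0]; u/=np.linalg.norm(u); v=np.cross(n,u)
    q=np.stack([(Q-c)@u,(Q-c)@v],1).astype(np.float32)
    (x,y),(w,h),a=cv2.minAreaRect(q)
    a=np.radians(a); 
    if w<h: w,h,a=h,w,a+np.pi/2
    d=np.cos(a)*u+np.sin(a)*v; d*=np.sign(d[0])
    return c+x*u+y*v,n,d,(w,h),len(Q)
E
python3 - <<'E'
from fit import *
img=cv2.imread("pics/top0.png"); cv2.imwrite("pics/crop.png",cv2.resize(img[130:270,230:490],None,fx=3,fy=3,interpolation=cv2.INTER_CUBIC))
for n in("top","scene"):
    p=bot.read_camera(n); w=cloud(p)
    for t in("case_red","case_blue","lid","tin","rest"):
        for r in bot.cut_out(t,p)[:3]:
            c,nn,d,s,k=face(w[r["pixels"]])
            print(n,t,round(r["score"],2),"c",c.round(1),"tilt",np.degrees(np.arccos(nn[2])).round(1),"n",nn.round(3),"dir",np.degrees(np.arctan2(d[1],d[0])).round(1),np.round(s,1),k)
E
```

```text
top case_red 0.86 c [625.1 -76.1  71.7] tilt 39.7 n [-0.616  0.168  0.77 ] dir -13.0 [98.7 61.3] 514
top case_blue 0.98 c [ 594.8 -208.1   71.8] tilt 40.2 n [-0.628  0.148  0.764] dir -12.7 [98.6 61.2] 476
top case_blue 0.7 c [ 608.2 -408.2   33.1] tilt 1.7 n [-0.019 -0.022  1.   ] dir -33.1 [99.1 61.7] 461
top case_blue 0.7 c [ 412.2 -337.1   33. ] tilt 0.6 n [ 0.002 -0.011  1.   ] dir -13.8 [98.6 60.5] 496
top lid 0.91 c [536.2 144.3  93.8] tilt 49.8 n [0.76  0.077 0.646] dir 5.5 [114.9  77.7] 623
top tin 0.59 c [537.  144.3  93. ] tilt 49.9 n [0.761 0.072 0.645] dir 5.5 [113.4  77.5] 622
top tin 0.25 c [ 631.2 -147.7   46.4] tilt 40.2 n [-0.629  0.145  0.764] dir 76.5 [279.6 144.4] 1761
top rest 0.85 c [ 631.3 -147.3   46.4] tilt 40.1 n [-0.627  0.145  0.765] dir 76.5 [278.8 144.4] 1763
scene case_red 0.77 c [644.2 -48.   62.9] tilt 89.6 n [0.219 0.976 0.007] dir -12.9 [97.9 31.5] 170
scene case_red 0.27 c [ 613.4 -180.4   61. ] tilt 88.0 n [-0.259 -0.965  0.036] dir -13.3 [101.1  31.6] 167
scene case_blue 0.92 c [ 614.2 -180.3   61.6] tilt 89.4 n [-0.248 -0.969  0.011] dir -13.8 [99.1 31.9] 161
scene case_blue 0.74 c [ 414.  -334.1   33. ] tilt 1.4 n [ 0.009 -0.022  1.   ] dir -9.8 [103.3  63. ] 219
scene case_blue 0.57 c [ 610.8 -406.3   33. ] tilt 1.3 n [-0.014 -0.017  1.   ] dir -34.9 [99.4 64.5] 261
scene lid 0.76 c [538.5 146.1  89.6] tilt 50.9 n [0.774 0.067 0.63 ] dir 6.0 [118.9  77.8] 575
scene tin 0.94 c [538.9 146.8  90. ] tilt 49.9 n [0.758 0.102 0.644] dir 6.0 [118.9  76.5] 546
scene rest 0.95 c [ 677.9 -151.4   43.1] tilt 89.6 n [-0.975  0.224  0.008] dir 77.1 [270.4  89.4] 1125
```

View pics/crop.png

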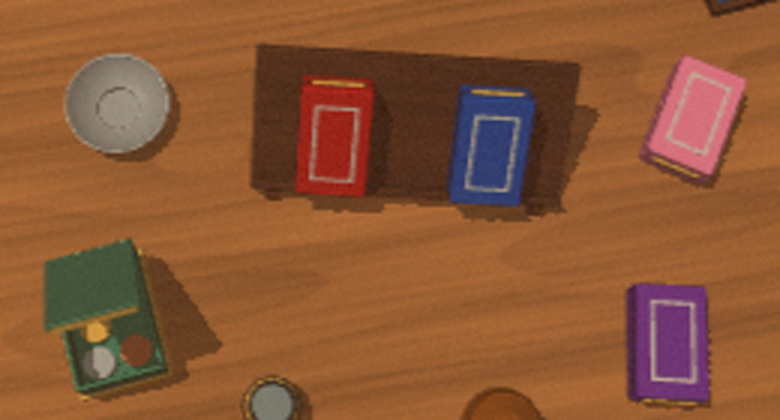

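Red at crop (337,135) and blue at (493,145) lie on the dark sloping board, both with the white frame. Purple and pink lie flat on the table, so the choice holds. The lid stands at about 50°.

First I press the lid shut, with the fingers closed, about 60 mm from the hinge.

```bash
cat > go.py <<'E'
import sys
from h import *
def report(x,y,z,head):
    o=bot.get_obs(); q=o["orientation"]; Rm=R.from_quat([q[1],q[2],q[3],q[0]]).as_matrix()
    h=np.degrees(np.arctan2(Rm[1,1],Rm[0,1])); dy=-((head-h+90)%180-90)
    d=np.array([x,y,z])-o["tool_pos"]
    t=np.radians(head); yv=np.array([np.cos(t),np.sin(t),0]); 
    if abs((head-h+180)%360-180)>90: yv=-yv
    zv=np.array([0,0,-1.]); xv=np.cross(yv,zv)
    print("t",round(o["time_s"],2),"pos",np.round(o["tool_pos"],1),"head",round(h,1),"tilt z",Rm[:,2].round(3),"w",round(o["gripper_width"],1),"F",np.round(o["force"],1))
    print("yaw",round(dy/45,3),"then txyz",(np.array([xv@d,yv@d,zv@d])/120).round(3))
if __name__=="__main__": report(*map(float,sys.argv[1:]))
E
python3 -m inch '[{"yaw":-0.214,"hand":0},{"yaw":-0.214,"hand":0},{"yaw":-0.214,"hand":0}]'; python3 go.py 508.7 142.3 155 95.7
```

```text
t 1.6 pos [266.5 620.2 183.8] head 66.7 tilt z [-0. -0. -1.] w 92.8 F [-0.1  0.8 -0.1]
yaw -0.643 then txyz [-1.613 -4.163  0.24 ]$[0]: bad value
```

```bash
python3 -m inch '[{"hand":0,"tx":0,"ty":0,"tz":0,"yaw":-0.214},{"hand":0,"tx":0,"ty":0,"tz":0,"yaw":-0.214},{"hand":0,"tx":0,"ty":0,"tz":0,"yaw":-0.214}]' ; python3 go.py 508.7 142.3 155 95.7
```

```text
time_s: 1.98
tool_pos: [266.5, 620.2, 183.9]
orientation: [0.0, -0.052, 0.999, 0.0]
force: [0.7, -0.3, -0.8]
gripper_width: 67.7
gripper_force: 0.0
t 1.98 pos [266.5 620.2 183.9] head 96.0 tilt z [ 0.  0. -1.] w 67.7 F [ 0.7 -0.3 -0.8]
yaw 0.006 then txyz [-1.613 -4.163  0.241]
```

```bash
python3 -m inch '[{"hand":0,"tx":-0.16,"ty":-0.416,"tz":0,"yaw":0},{"hand":0,"tx":-0.16,"ty":-0.416,"tz":0,"yaw":0},{"hand":0,"tx":-0.16,"ty":-0.416,"tz":0,"yaw":0},{"hand":0,"tx":-0.16,"ty":-0.416,"tz":0,"yaw":0},{"hand":0,"tx":-0.16,"ty":-0.416,"tz":0,"yaw":0},{"hand":0,"tx":-0.16,"ty":-0.416,"tz":0,"yaw":0},{"hand":0,"tx":-0.16,"ty":-0.416,"tz":0,"yaw":0},{"hand":0,"tx":-0.16,"ty":-0.416,"tz":0,"yaw":0},{"hand":0,"tx":-0.16,"ty":-0.416,"tz":0,"yaw":0},{"hand":0,"tx":-0.16,"ty":-0.416,"tz":0,"yaw":0},{"hand":0,"tx":0,"ty":0,"tz":0,"yaw":0}]' ; python3 go.py 508.7 142.3 155 95.7
```

```text
time_s: 3.35
tool_pos: [507.6, 139.6, 183.8]
orientation: [0.0, -0.047, 0.999, -0.0]
force: [0.3, 1.1, -0.2]
gripper_width: 0.1
gripper_force: 0.0
t 3.35 pos [507.6 139.6 183.8] head 95.4 tilt z [ 0. -0. -1.] w 0.1 F [ 0.3  1.1 -0.2]
yaw -0.006 then txyz [-0.011  0.022  0.24 ]
```

```bash
python3 -m inch '[{"hand":0,"tx":-0.01,"ty":0.02,"tz":0.18,"yaw":0},{"hand":0,"tx":0,"ty":0,"tz":0.18,"yaw":0},{"hand":0,"tx":0,"ty":0,"tz":0.1,"yaw":0},{"hand":0,"tx":0,"ty":0,"tz":0.1,"yaw":0},{"hand":0,"tx":0,"ty":0,"tz":0.1,"yaw":0},{"hand":0,"tx":0,"ty":0,"tz":0.1,"yaw":0},{"hand":0,"tx":0,"ty":0,"tz":0.1,"yaw":0},{"hand":0,"tx":0,"ty":0,"tz":0.1,"yaw":0},{"hand":0,"tx":0,"ty":0,"tz":0.08,"yaw":0},{"hand":0,"tx":0,"ty":0,"tz":0.06,"yaw":0},{"hand":0,"tx":0,"ty":0,"tz":0.04,"yaw":0},{"hand":0,"tx":0,"ty":0,"tz":0,"yaw":0}]' ; python3 go.py 508.7 142.3 51.5 95.7
```

```text
time_s: 4.85
tool_pos: [507.4, 144.8, 46.7]
orientation: [-0.0, -0.049, 0.999, -0.0]
force: [0.0, 0.3, 0.3]
gripper_width: 0.7
gripper_force: 0.0
t 4.85 pos [507.4 144.8  46.7] head 95.6 tilt z [-0. -0. -1.] w 0.7 F [0.  0.3 0.3]
yaw -0.001 then txyz [-0.008 -0.021 -0.04 ]
```

Run:
```python
from fit import *
p=bot.read_camera("scene"); w=cloud(p); q=bot.read_camera("top"); v=cloud(q)
a=cv2.resize(p["pixels"][130:270,290:450],None,fx=4,fy=4,interpolation=cv2.INTER_CUBIC); b=cv2.resize(q["pixels"][170:310,220:320],None,fx=4,fy=4,interpolation=cv2.INTER_CUBIC)
cv2.imwrite("pics/l1.png",cv2.resize(np.hstack([a,b]),(800,431)))
```

```text
(no output)
```

View pics/l1.png

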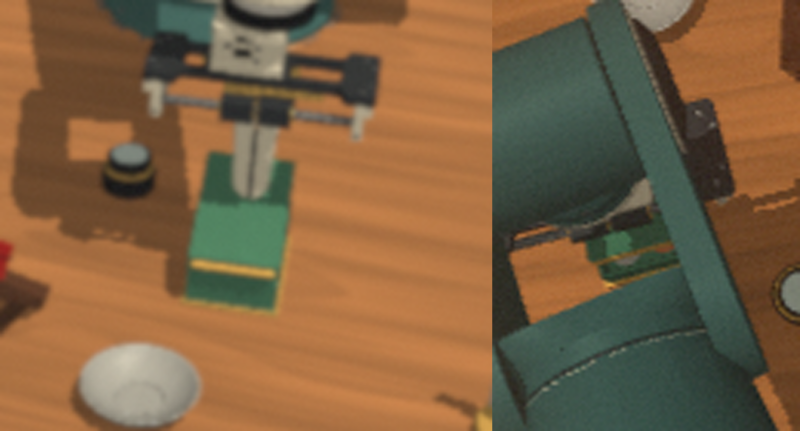

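Run:
```python
from fit import *
p=bot.read_camera("scene"); w=cloud(p)
for r in bot.cut_out("lid",p)[:2]:
    c,nn,d,s,k=face(w[r["pixels"]]); print(r["score"],c.round(1),nn.round(3),np.degrees(np.arctan2(nn[0],nn[2])).round(1),np.round(s,1),k)
# profile through tin axis
g=p["pixels"].astype(int); m=(g[...,1]>g[...,2]+15)
e=np.array([.995,.099]);o=np.array([512.7,142.7])
A=(w[...,:2]-o)@e; B=(w[...,:2]-o)@np.array([-.099,.995])
for lo in(-30,-15,15,25):
  for a in range(-70,70,10):
    k=(B>lo)&(B<lo+12)&(A>a)&(A<a+10)&(w[...,2]>5)&(w[...,2]<140)
    if k.sum(): print(lo,a,k.sum(),np.nanmedian(w[...,2][k]).round(1),np.median(g[k],0),end=" | ")
  print()
```

```text
0.82 [523.  145.   70.1] [0.378 0.034 0.925] 22.3 [119.9  77.6] 455
0.36 [702.4  96.6   7.9] [0.044 0.176 0.983] 2.5 [61.1 57.5] 166
-30 -50 6 91.4 [62.5 90.  87. ] | -30 -40 17 88.2 [63. 83. 54.] | -30 -30 14 83.4 [63.  82.5 53. ] | -30 -20 14 81.7 [62.  82.5 53. ] | -30 -10 15 76.2 [63. 82. 52.] | -30 0 15 72.9 [73. 97. 62.] | -30 10 17 67.8 [ 98. 132.  82.] | -30 20 14 63.5 [ 98. 132.  82.] | -30 30 17 59.3 [ 98. 133.  82.] | -30 40 16 56.9 [ 99. 134.  84.] | -30 50 60 27.9 [67.5 92.  60.5] | -30 60 13 46.0 [ 77. 148. 190.] | 
-15 -30 2 82.7 [ 87. 108. 100.] | -15 -20 3 82.7 [ 85. 105.  95.] | -15 -10 16 76.9 [68.5 89.  65.5] | -15 0 74 109.0 [115.5 138.  147. ] | -15 10 16 68.4 [ 97. 132.  82.] | -15 20 16 63.8 [ 98. 132.  82.] | -15 30 15 61.6 [ 98. 132.  83.] | -15 40 18 56.3 [ 99. 133.  84.] | -15 50 67 28.1 [70. 93. 68.] | -15 60 9 45.8 [ 77. 138. 174.] | 
15 -50 3 90.3 [64. 94. 93.] | 15 -40 8 90.3 [72.5 95.  66.5] | 15 -30 11 85.8 [66. 87. 57.] | 15 -20 15 80.8 [66. 86. 56.] | 15 -10 19 74.9 [73. 96. 63.] | 15 0 49 109.8 [107. 136. 135.] | 15 10 17 68.2 [ 98. 133.  83.] | 15 20 16 64.7 [ 98. 133.  83.] | 15 30 17 59.6 [ 99. 134.  84.] | 15 40 17 55.3 [ 99. 134.  84.] | 15 50 65 30.1 [70. 93. 62.] | 15 60 5 44.8 [ 67. 130. 163.] | 
25 -50 7 90.6 [63. 92. 96.] | 25 -40 15 89.3 [63. 84. 55.] | 25 -30 16 83.5 [63.5 83.5 54.5] | 25 -20 16 80.6 [63. 83. 54.] | 25 -10 15 77.0 [65. 86. 57.] | 25 0 16 72.7 [ 95.  129.   81.5] | 25 10 15 68.4 [ 97. 133.  83.] | 25 20 17 63.3 [ 98. 133.  83.] | 25 30 18 58.7 [ 99.  133.5  84. ] | 25 40 13 55.7 [ 99. 134.  84.] | 25 50 63 29.4 [ 72. 100.  75.] | 25 60 13 45.8 [ 74. 126. 135.] |
```

Run:
```python
from fit import *
o=bot.get_obs(); p=bot.read_camera("wrist"); w=cloud(p,o)
cv2.imwrite("pics/w1.png",p["pixels"]); print(p["hand_eye"],o["tool_pos"],o["force"],o["qpos"])
print(np.round(w[::50,::80,:],0).reshape(-1,8,3).tolist())
```

```text
[[-3.92909050e-04 -9.64617476e-01 -2.63653127e-01  7.23721563e+01]
 [ 9.99999873e-01 -4.62499094e-04  2.01877784e-04 -4.27069465e-02]
 [-3.16674171e-04 -2.63653014e-01  9.64617535e-01 -2.01157371e+02]
 [ 0.00000000e+00  0.00000000e+00  0.00000000e+00  1.00000000e+00]] [507.71583398 144.79793237  47.34088797] [0.1007546  0.38997703 0.38467816] [ 2.29511163e-01 -1.36713284e-01  1.91682023e+00 -1.55546192e-05
  1.36104733e+00 -1.43968620e+00]
[[[395.0, -72.0, 0.0], [390.0, -21.0, 1.0], [385.0, 30.0, 0.0], [380.0, 81.0, 0.0], [375.0, 132.0, -1.0], [370.0, 183.0, 1.0], [365.0, 234.0, 1.0], [360.0, 286.0, 0.0]], [[425.0, -77.0, 0.0], [423.0, 0.0, 37.0], [417.0, 37.0, 19.0], [410.0, 82.0, 2.0], [405.0, 135.0, -0.0], [399.0, 188.0, 1.0], [394.0, 241.0, 0.0], [389.0, 294.0, 0.0]], [[458.0, -81.0, 1.0], [453.0, -27.0, -0.0], [447.0, 29.0, 1.0], [442.0, 83.0, 1.0], [437.0, 138.0, 1.0], [431.0, 193.0, 1.0], [426.0, 248.0, -0.0], [420.0, 303.0, 0.0]], [[493.0, -86.0, -0.0], [488.0, -30.0, -0.0], [482.0, 28.0, 0.0], [476.0, 85.0, 2.0], [471.0, 142.0, 3.0], [465.0, 199.0, 1.0], [460.0, 255.0, 1.0], [454.0, 312.0, 1.0]], [[531.0, -91.0, 1.0], [526.0, -33.0, -1.0], [519.0, 27.0, 1.0], [487.0, 104.0, 87.0], [482.0, 143.0, 88.0], [503.0, 205.0, -1.0], [497.0, 264.0, -1.0], [491.0, 324.0, -0.0]], [[572.0, -97.0, 0.0], [567.0, -37.0, -1.0], [560.0, 26.0, 1.0], [554.0, 88.0, 1.0], [504.0, 145.0, 97.0], [543.0, 211.0, -0.0], [536.0, 273.0, 0.0], [530.0, 334.0, 0.0]], [[485.0, 73.0, 182.0], [483.0, 90.0, 182.0], [482.0, 107.0, 181.0], [475.0, 126.0, 189.0], [nan, nan, nan], [472.0, 157.0, 189.0], [474.0, 176.0, 182.0], [473.0, 194.0, 182.0]], [[502.0, 66.0, 177.0], [636.0, -24.0, 26.0], [653.0, 24.0, 0.0], [484.0, 127.0, 191.0], [640.0, 158.0, -1.0], [481.0, 158.0, 191.0], [627.0, 293.0, -0.0], [621.0, 361.0, -1.0]]]
```

View pics/w1.png

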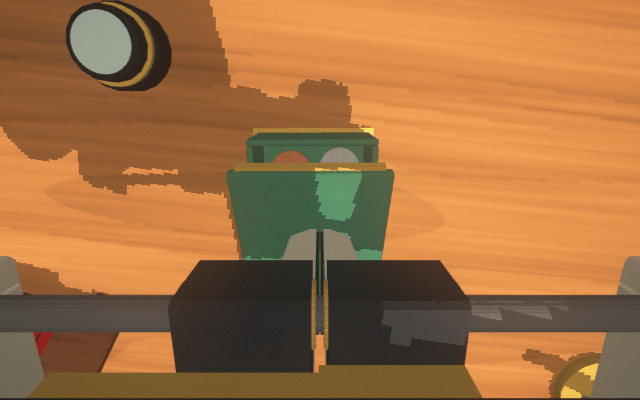

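```bash
cat > lid.py <<'E'
from fit import *
p=bot.read_camera("scene"); w=cloud(p)
for r in bot.cut_out("lid",p)[:1]:
    c,nn,d,s,k=face(w[r["pixels"]]); print("lid",r["score"],c.round(1),nn.round(3),np.degrees(np.arctan2(nn[0],nn[2])).round(1),np.round(s,1),k)
E
python3 lid.py; python3 -m inch '[{"hand":0,"tx":0,"ty":0,"tz":-0.1,"yaw":0},{"hand":0,"tx":0,"ty":0,"tz":-0.1,"yaw":0}]'; python3 lid.py;  python3 -m inch '[{"hand":0,"tx":0,"ty":0,"tz":-0.1,"yaw":0},{"hand":0,"tx":0,"ty":0,"tz":-0.1,"yaw":0},{"hand":0,"tx":0,"ty":0,"tz":-0.1,"yaw":0},{"hand":0,"tx":0,"ty":0,"tz":-0.1,"yaw":0}]'; python3 lid.py
```

```text
time_s: 5.45
tool_pos: [507.7, 144.8, 72.2]
orientation: [0.0, -0.049, 0.999, 0.0]
force: [-0.6, 0.3, 1.0]
gripper_width: 0.6
gripper_force: 0.0
lid 0.75 [522.6 144.4  70.3] [0.382 0.024 0.924] 22.5 [117.6  77.1] 524
time_s: 6.05
tool_pos: [507.6, 144.8, 120.0]
orientation: [0.0, -0.049, 0.999, 0.0]
force: [-0.1, 0.7, -0.3]
gripper_width: 0.5
gripper_force: 0.0
lid 0.67 [522.7 144.7  70.5] [0.379 0.031 0.925] 22.3 [120.7  77.8] 559
```

```bash
python3 go.py 483.8 139.9 92 95.7; python3 -m inch '[{"hand":0,"tx":0.2,"ty":-0.02,"tz":0,"yaw":0},{"hand":0,"tx":0,"ty":0,"tz":0.12,"yaw":0},{"hand":0,"tx":0,"ty":0,"tz":0.1,"yaw":0},{"hand":0,"tx":0,"ty":0,"tz":0.03,"yaw":0},{"hand":0,"tx":0,"ty":0,"tz":0.03,"yaw":0},{"hand":0,"tx":0,"ty":0,"tz":0.03,"yaw":0},{"hand":0,"tx":0,"ty":0,"tz":0.03,"yaw":0}]'; python3 lid.py
```

```text
t 6.15 pos [508.2 144.9 120.7] head 95.6 tilt z [ 0.002  0.    -1.   ] w 0.6 F [-0.2 -1.   0. ]
yaw -0.001 then txyz [ 0.206 -0.022  0.24 ]
time_s: 7.02
tool_pos: [484.0, 140.1, 78.2]
orientation: [0.0, -0.049, 0.999, 0.0]
force: [-0.4, 0.2, 0.2]
gripper_width: 0.3
gripper_force: 0.0
lid 0.65 [523.3 144.8  69.7] [0.381 0.053 0.923] 22.4 [120.9  77.2] 515
```

```bash
python3 -m inch '[{"hand":0,"tx":0,"ty":0,"tz":0.05,"yaw":0},{"hand":0,"tx":0,"ty":0,"tz":0.05,"yaw":0}]'
python3 - <<'E'
from fit import *
p=bot.read_camera("scene"); w=cloud(p)
for r in bot.cut_out("lid",p)[:1]:
    c,nn,d,s,k=face(w[r["pixels"]]); print("lid",r["score"],c.round(1),nn.round(3),np.degrees(np.arctan2(nn[0],nn[2])).round(1),np.round(s,1),k)
o=bot.get_obs(); q=bot.read_camera("wrist")
a=cv2.resize(p["pixels"][130:250,310:430],(480,480),interpolation=cv2.INTER_CUBIC); b=cv2.resize(q["pixels"][80:300,170:470],(320,235)); b=np.vstack([b,np.zeros((245,320,3),np.uint8)])
cv2.imwrite("pics/l2.png",np.hstack([a,b]))
v=cloud(q,o); print(v[130:260:10,345].round(0).tolist())
E
```

```text
time_s: 7.38
tool_pos: [483.9, 140.0, 65.9]
orientation: [0.0, -0.049, 0.999, -0.0]
force: [0.3, -0.0, 0.0]
gripper_width: 0.5
gripper_force: 0.0
lid 0.93 [522.2 144.9  70. ] [0.377 0.033 0.926] 22.2 [120.8  77. ] 515
[[432.0, 154.0, 1.0], [440.0, 155.0, 1.0], [447.0, 156.0, 0.0], [455.0, 157.0, 4.0], [456.0, 155.0, 35.0], [469.0, 158.0, 9.0], [476.0, 159.0, 10.0], [485.0, 160.0, 8.0], [467.0, 152.0, 92.0], [472.0, 153.0, 91.0], [479.0, 154.0, 89.0], [474.0, 151.0, 114.0], [474.0, 150.0, 126.0]]
```

View pics/l2.png

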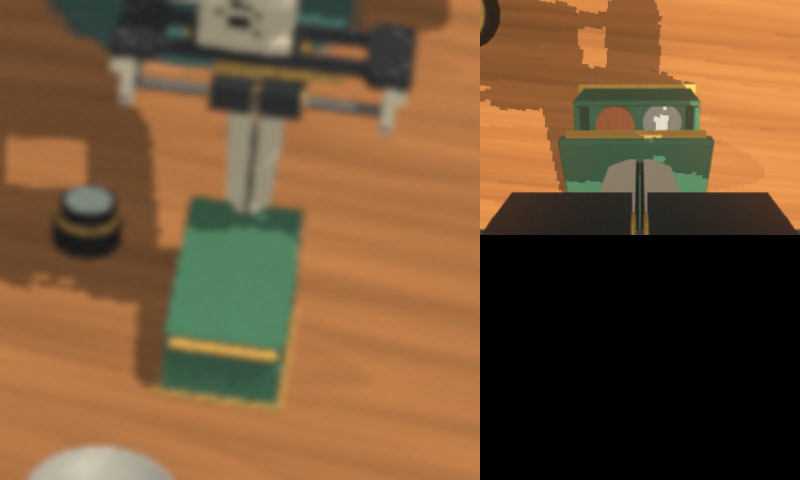

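```bash
python3 -m inch '[{"hand":0,"tx":0,"ty":0,"tz":0.05,"yaw":0},{"hand":0,"tx":0,"ty":0,"tz":0.05,"yaw":0},{"hand":0,"tx":0,"ty":0,"tz":0,"yaw":0}]'; python3 lid.py; python3 -m inch '[{"hand":0,"tx":0,"ty":0,"tz":0.05,"yaw":0},{"hand":0,"tx":0,"ty":0,"tz":0.05,"yaw":0},{"hand":0,"tx":0,"ty":0,"tz":0,"yaw":0}]'; python3 lid.py
```

```text
time_s: 7.9
tool_pos: [483.6, 140.0, 53.6]
orientation: [-0.0, -0.049, 0.999, -0.0]
force: [0.3, -0.2, 0.0]
gripper_width: 0.4
gripper_force: 0.0
lid 0.84 [524.7 143.6  68.1] [0.368 0.055 0.928] 21.6 [112.6  75.3] 457
time_s: 8.38
tool_pos: [483.6, 140.0, 41.5]
orientation: [-0.0, -0.049, 0.999, -0.0]
force: [0.7, -0.3, 0.1]
gripper_width: 0.2
gripper_force: 0.0
lid 0.75 [519.4 144.4  63.5] [0.249 0.017 0.968] 14.4 [118.7  77.5] 481
```

```bash
python3 -m inch '[{"hand":0,"tx":0,"ty":0,"tz":0.05,"yaw":0},{"hand":0,"tx":0,"ty":0,"tz":0.05,"yaw":0},{"hand":0,"tx":0,"ty":0,"tz":0,"yaw":0}]'; python3 lid.py; python3 -m inch '[{"hand":0,"tx":0,"ty":0,"tz":0.03,"yaw":0},{"hand":0,"tx":0,"ty":0,"tz":0,"yaw":0}]'; python3 lid.py
```

```text
time_s: 8.85
tool_pos: [483.6, 139.9, 29.5]
orientation: [-0.0, -0.049, 0.999, -0.0]
force: [0.1, -0.7, -0.1]
gripper_width: 0.5
gripper_force: 0.0
lid 0.98 [519.8 144.3  56.9] [ 0.134 -0.009  0.991] 7.7 [119.9  77.6] 448
time_s: 9.2
tool_pos: [483.8, 140.0, 26.4]
orientation: [-0.0, -0.049, 0.999, -0.0]
force: [-0.5, 0.0, 0.2]
gripper_width: 0.2
gripper_force: 0.0
lid 0.6 [520.4 145.   55.7] [0.093 0.015 0.996] 5.3 [116.5  76.5] 409
```

```bash
python3 -m inch '[{"hand":0,"tx":0,"ty":0,"tz":0.03,"yaw":0},{"hand":0,"tx":0,"ty":0,"tz":0.02,"yaw":0},{"hand":0,"tx":0,"ty":0,"tz":0,"yaw":0}]'; python3 lid.py; python3 -m inch '[{"hand":0,"tx":0,"ty":0,"tz":0.015,"yaw":0},{"hand":0,"tx":0,"ty":0,"tz":0,"yaw":0}]'; python3 lid.py
```

```text
time_s: 9.68
tool_pos: [483.8, 140.0, 20.4]
orientation: [-0.0, -0.049, 0.999, -0.0]
force: [-0.9, -0.0, 0.3]
gripper_width: 0.5
gripper_force: 0.0
lid 0.56 [516.1 144.2  53. ] [ 0.025 -0.002  1.   ] 1.4 [120.1  75.9] 422
time_s: 10.02
tool_pos: [483.9, 140.0, 18.7]
orientation: [-0.0, -0.049, 0.999, -0.0]
force: [-0.1, -0.4, -0.0]
gripper_width: 0.3
gripper_force: 0.0
lid 0.66 [517.7 144.5  52.2] [0.017 0.003 1.   ] 1.0 [120.8  76.8] 427
```

```bash
for i in 1 2; do python3 -m inch '[{"hand":0,"tx":0,"ty":0,"tz":0.01,"yaw":0},{"hand":0,"tx":0,"ty":0,"tz":0,"yaw":0}]'|egrep 'pos|^force'; python3 lid.py; done
```

```text
tool_pos: [483.9, 140.0, 17.6]
force: [0.5, -0.4, -1.0]
lid 0.68 [519.5 144.2  51.5] [0.014 0.002 1.   ] 0.8 [119.1  76.5] 406
tool_pos: [484.0, 140.1, 16.9]
force: [-3.1, -1.5, 5.5]
lid 0.61 [519.5 144.3  51.1] [ 0.003 -0.     1.   ] 0.2 [120.2  77.1] 444
```

```bash
python3 -m inch '[{"hand":0,"tx":0,"ty":0,"tz":0.01,"yaw":0},{"hand":0,"tx":0,"ty":0,"tz":0,"yaw":0}]'|egrep 'pos|^force'; python3 -m inch '[{"hand":0,"tx":0,"ty":0,"tz":-0.05,"yaw":0},{"hand":0,"tx":0,"ty":0,"tz":-0.2,"yaw":0},{"hand":0.9,"tx":0,"ty":0,"tz":-0.4,"yaw":0},{"hand":0.9,"tx":0,"ty":0,"tz":-0.4,"yaw":0},{"hand":0.9,"tx":0,"ty":0,"tz":-0.4,"yaw":0},{"hand":0.9,"tx":0,"ty":0,"tz":0,"yaw":0}]'
python3 - <<'E'
from fit import *
import lid
o=bot.get_obs(); p=bot.read_camera("wrist"); w=cloud(p,o); print(o["tool_pos"])
for t in("lid","tin"):
  for r in bot.cut_out(t,p)[:1]:
    c,nn,d,s,k=face(w[r["pixels"]]); print("wrist",t,r["score"],c.round(1),nn.round(3),np.degrees(np.arctan2(d[1],d[0])).round(2),np.round(s,1),k,r["extent"])
E
python3 go.py 620 -80 185 76.8
```

```text
tool_pos: [484.1, 140.1, 16.7]
force: [-9.7, -2.4, 17.5]
time_s: 11.82
tool_pos: [485.2, 140.3, 193.1]
orientation: [0.003, -0.049, 0.999, 0.001]
force: [-0.2, -1.3, -0.5]
gripper_width: 35.7
gripper_force: 0.0
lid 0.89 [516.9 144.1  51.2] [-0.001  0.005  1.   ] -0.0 [120.7  75.4] 453
[483.90182492 140.03230771 188.97956979]
wrist lid 0.74 [514.9 141.5  51.6] [ 0.002 -0.     1.   ] 5.86 [117.6  77.8] 7610 [279.7, 143.4, 356.8, 257.6]
wrist tin 0.79 [514.8 141.5  51.6] [ 0.    -0.001  1.   ] 5.76 [117.3  77.8] 7605 [277.7, 138.5, 357.0, 259.3]
t 12.07 pos [483.5 139.9 187.8] head 95.6 tilt z [-0.002 -0.    -1.   ] w 55.9 F [-0.  -0.7 -0.3]
yaw 0.419 then txyz [-1.526 -1.524  0.024]
```

The lid reads 0° and the 17 N at the end shows it reached its stop. Next is hovering over the red case.

```bash
python3 -m inch '[{"hand":1,"tx":0,"ty":0,"tz":0,"yaw":0.209},{"hand":1,"tx":0,"ty":0,"tz":0,"yaw":0.209}]'|head -1; python3 go.py 635.7 -78.6 170 76.8
```

```text
time_s: 12.32
t 12.32 pos [483.6 139.9 188.1] head 76.5 tilt z [-0.002 -0.    -1.   ] w 75.8 F [0.3 0.1 0.1]
yaw -0.006 then txyz [-1.65  -1.483  0.151]
```

```bash
python3 -m inch '[{"hand":1,"tx":-0.33,"ty":-0.296,"tz":0,"yaw":0},{"hand":1,"tx":-0.33,"ty":-0.296,"tz":0,"yaw":0},{"hand":1,"tx":-0.33,"ty":-0.296,"tz":0,"yaw":0},{"hand":1,"tx":-0.33,"ty":-0.296,"tz":0,"yaw":0},{"hand":1,"tx":-0.33,"ty":-0.296,"tz":0.1,"yaw":0},{"hand":1,"tx":0,"ty":0,"tz":0.05,"yaw":0},{"hand":1,"tx":0,"ty":0,"tz":0,"yaw":0}]'|head -1
python3 - <<'E'
from fit import *
o=bot.get_obs(); p=bot.read_camera("wrist"); w=cloud(p,o); cv2.imwrite("pics/w2.png",p["pixels"])
for t in("case_red","case_blue"):
  for r in bot.cut_out(t,p)[:2]:
    c,nn,d,s,k=face(w[r["pixels"]],1.2); mid=c-17*nn; print("wrist",t,r["score"],c.round(1),nn.round(3),np.degrees(np.arctan2(d[1],d[0])).round(2),np.round(s,1),k,r["extent"],"mid",mid.round(1))
E
python3 go.py 635.7 -78.6 48.6 76.8
```

```text
time_s: 13.2
wrist case_red 0.76 [625.3 -77.   72.8] [-0.625  0.147  0.767] -13.47 [98.6 61.1] 6242 [280.1, 127.6, 355.2, 236.6] mid [635.9 -79.5  59.8]
wrist case_blue 0.98 [ 594.7 -208.7   73. ] [-0.625  0.145  0.767] -12.77 [99.1 61.4] 6266 [115.5, 127.3, 212.2, 239.3] mid [ 605.4 -211.1   60. ]
wrist case_blue 0.89 [ 612.2 -391.6   34.3] [0.003 0.016 1.   ] -27.87 [86.7 36. ] 2103 [0.0, 167.6, 61.6, 261.1] mid [ 612.2 -391.8   17.3]
t 13.35 pos [636.  -77.1 171.8] head 76.9 tilt z [ 0.001  0.    -1.   ] w 92.7 F [ 0.2 -0.1  0.4]
yaw 0.002 then txyz [-1.000e-03 -1.300e-02  1.026e+00]
```

View pics/w2.png

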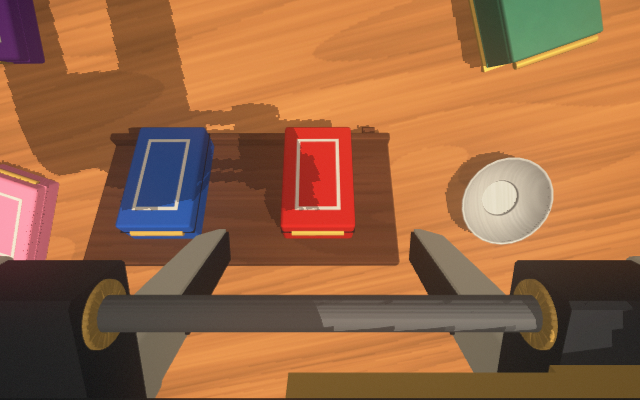

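```bash
python3 -m inch '[{"hand":1,"tx":0,"ty":-0.018,"tz":0.3,"yaw":0},{"hand":1,"tx":0,"ty":0,"tz":0.3,"yaw":0},{"hand":1,"tx":0,"ty":0,"tz":0.2,"yaw":0},{"hand":1,"tx":0,"ty":0,"tz":0.15,"yaw":0},{"hand":1,"tx":0,"ty":0,"tz":0.075,"yaw":0},{"hand":1,"tx":0,"ty":0,"tz":0,"yaw":0}]'; python3 go.py 635.9 -79.3 48.8 76.9
```

```text
time_s: 14.1
tool_pos: [635.7, -79.9, 48.4]
orientation: [-0.0, 0.115, 0.993, -0.0]
force: [0.7, -0.5, -0.3]
gripper_width: 92.8
gripper_force: 0.0
t 14.1 pos [635.7 -79.9  48.4] head 76.8 tilt z [-0. -0. -1.] w 92.8 F [ 0.7 -0.5 -0.3]
yaw -0.001 then txyz [-0.     0.005 -0.003]
```

```bash
python3 -m inch '[{"hand":0.6,"tx":0,"ty":0,"tz":0,"yaw":0},{"hand":0.5,"tx":0,"ty":0,"tz":0,"yaw":0},{"hand":0.5,"tx":0,"ty":0,"tz":0,"yaw":0},{"hand":0.5,"tx":0,"ty":0,"tz":0,"yaw":0},{"hand":0.5,"tx":0,"ty":0,"tz":0,"yaw":0}]' 12
```

```text
time_s: 14.72
tool_pos: [635.8, -80.1, 48.5]
orientation: [0.0, 0.115, 0.993, 0.0]
force: [0.0, 0.5, 1.5]
gripper_width: 60.9
gripper_force: 12.0
```

```bash
python3 -m inch '[{"hand":0.5,"tx":0,"ty":0,"tz":-0.05,"yaw":0},{"hand":0.5,"tx":0,"ty":0,"tz":-0.1,"yaw":0},{"hand":0.5,"tx":0,"ty":0,"tz":-0.2,"yaw":0},{"hand":0.5,"tx":0,"ty":0,"tz":-0.25,"yaw":0},{"hand":0.5,"tx":0,"ty":0,"tz":-0.2,"yaw":0},{"hand":0.5,"tx":0,"ty":0,"tz":0,"yaw":0}]'
cat > held.py <<'E'
import sys
from fit import *
n=sys.argv[1]; o=bot.get_obs(); p=bot.read_camera("wrist"); w=cloud(p,o)
q=o["orientation"]; Rm=R.from_quat([q[1],q[2],q[3],q[0]]).as_matrix()
g=o["tool_pos"]-19*Rm[:,2]
ms=bot.cut_out(n,p)
for r in ms[:2]:
    c,nn,d,s,k=face(w[r["pixels"]],1.2); mid=c-17*nn
    d=d-nn*(d@nn); d/=np.linalg.norm(d); v=np.cross(nn,d)
    print(n,round(r["score"],2),"top",c.round(1),"n",nn.round(3),"tilt",np.degrees(np.arctan2(-nn[0],nn[2])).round(1),"dir",np.degrees(np.arctan2(d[1],d[0])).round(2),np.round(s,1),k,"mid",mid.round(1))
    e=[ (mid+a*50*d-17*nn).round(1) for a in(-1,1)]
    print(" low end edge mid, high end:",e[0],e[1]," grasp in case (x,y,z from mid):",np.array([(g-mid)@d,(g-mid)@v,(g-mid)@nn]).round(1),"grasp",g.round(1),"ext",r["extent"])
E
python3 held.py case_red; python3 go.py 512.4 141.8 140 95.8
```

```text
time_s: 15.48
tool_pos: [636.6, -80.2, 146.7]
orientation: [0.002, 0.115, 0.993, -0.0]
force: [0.4, -0.3, -3.5]
gripper_width: 61.1
gripper_force: 12.0
case_red 0.75 top [623.7 -76.8 166.9] n [-0.673  0.159  0.723] tilt 43.0 dir -13.43 [90.2 60.6] 15492 mid [635.1 -79.5 154.6]
 low end edge mid, high end: [611.4 -73.8 107.8] [681.7 -90.6 176.9]  grasp in case (x,y,z from mid): [ 8.8 -0.4  7. ] grasp [636.5 -80.2 165.7] ext [256.4, 145.9, 379.7, 295.4]
t 15.57 pos [635.5 -80.1 143.7] head 76.8 tilt z [-0.  0. -1.] w 61.1 F [-0.2  0.5 -2.6]
yaw -0.422 then txyz [0.834 1.943 0.031]
```

```bash
python3 -m inch '[{"hand":0.5,"tx":0,"ty":0,"tz":0,"yaw":-0.14},{"hand":0.5,"tx":0,"ty":0,"tz":0,"yaw":-0.14},{"hand":0.5,"tx":0,"ty":0,"tz":0,"yaw":-0.14}]' |head -1; python3 go.py 487.0 139.2 105 95.8
```

```text
time_s: 15.95
t 15.95 pos [635.2 -80.  142.5] head 95.9 tilt z [-0.002  0.    -1.   ] w 61.2 F [ 0.4 -0.3 -2. ]
yaw 0.003 then txyz [1.044 1.942 0.313]
```

```bash
python3 -m inch '[{"hand":0.5,"tx":0.065,"ty":0.12,"tz":0,"yaw":0},{"hand":0.5,"tx":0.14,"ty":0.26,"tz":0,"yaw":0},{"hand":0.5,"tx":0.172,"ty":0.32,"tz":0,"yaw":0},{"hand":0.5,"tx":0.172,"ty":0.32,"tz":0,"yaw":0},{"hand":0.5,"tx":0.172,"ty":0.32,"tz":0,"yaw":0},{"hand":0.5,"tx":0.161,"ty":0.3,"tz":0,"yaw":0},{"hand":0.5,"tx":0.108,"ty":0.2,"tz":0,"yaw":0},{"hand":0.5,"tx":0.054,"ty":0.1,"tz":0.1,"yaw":0},{"hand":0.5,"tx":0,"ty":0,"tz":0.1,"yaw":0},{"hand":0.5,"tx":0,"ty":0,"tz":0.1,"yaw":0},{"hand":0.5,"tx":0,"ty":0,"tz":0,"yaw":0}]' |head -1; python3 held.py case_red; python3 go.py 487.0 139.2 87 95.8
```

```text
time_s: 17.32
case_red 0.93 top [474.4 137.1 127.1] n [-0.68  -0.068  0.73 ] tilt 43.0 dir 5.91 [89.8 61. ] 15527 mid [486.  138.3 114.7]
 low end edge mid, high end: [461.3 135.7  68.1] [533.9 143.2 136.5]  grasp in case (x,y,z from mid): [ 8.6 -0.2  6.9] grasp [487.6 138.2 125.6] ext [256.6, 143.3, 382.1, 292.9]
t 17.43 pos [488.1 138.5 108.1] head 95.7 tilt z [-0. -0. -1.] w 60.9 F [ 0.2 -0.2 -2.3]
yaw -0.003 then txyz [0.009 0.007 0.176]
```

```bash
python3 -m inch '[{"hand":0.5,"tx":0.009,"ty":0.007,"tz":0.08,"yaw":0},{"hand":0.5,"tx":0,"ty":0,"tz":0.04,"yaw":0},{"hand":0.5,"tx":0,"ty":0,"tz":0.02,"yaw":0},{"hand":0.5,"tx":0,"ty":0,"tz":0.015,"yaw":0},{"hand":0.5,"tx":0,"ty":0,"tz":0,"yaw":0}]' 8;  python3 -m inch '[{"hand":0.5,"tx":0,"ty":0,"tz":0.012,"yaw":0},{"hand":0.5,"tx":0,"ty":0,"tz":0,"yaw":0}]' | egrep "pos|^force"
```

```text
time_s: 18.05
tool_pos: [486.7, 139.8, 89.7]
orientation: [-0.0, -0.05, 0.999, 0.0]
force: [-0.3, 0.5, -0.8]
gripper_width: 61.3
gripper_force: 8.0
tool_pos: [486.7, 139.7, 88.1]
force: [-0.2, -0.3, -2.5]
```

```bash
python3 -m inch '[{"hand":0.5,"tx":0,"ty":0,"tz":0.01,"yaw":0},{"hand":0.5,"tx":-0.031,"ty":0,"tz":0.017,"yaw":0},{"hand":0.5,"tx":-0.031,"ty":0,"tz":0.017,"yaw":0},{"hand":0.5,"tx":-0.025,"ty":0,"tz":0.0175,"yaw":0},{"hand":0.5,"tx":-0.025,"ty":0,"tz":0.0175,"yaw":0},{"hand":0.5,"tx":0,"ty":0,"tz":0,"yaw":0}]'; python3 held.py case_red
```

```text
time_s: 19.05
tool_pos: [500.2, 141.1, 78.5]
orientation: [-0.0, -0.05, 0.999, -0.0]
force: [2.0, 1.0, 2.1]
gripper_width: 61.5
gripper_force: 8.0
case_red 0.78 top [483.6 139.4 103.6] n [-0.494 -0.053  0.868] tilt 29.6 dir 5.3 [88.9 60.8] 16897 mid [492.  140.3  88.8]
 low end edge mid, high end: [457.1 137.2  49.3] [543.6 145.2  98.9]  grasp in case (x,y,z from mid): [11.5  0.   3.4] grasp [500.2 141.1  97.5] ext [260.3, 131.6, 379.1, 293.9]
case_red 0.38 top [477.8  99.7  51.1] n [ 0.046 -0.626  0.778] tilt -3.4 dir 4.67 [30.6  5.4] 176 mid [477.1 110.4  37.8]
 low end edge mid, high end: [426.4 116.9  24.3] [526.1 125.1  24.9]  grasp in case (x,y,z from mid): [25.9 59.7 28.3] grasp [500.2 141.1  97.5] ext [258.5, 144.2, 375.0, 193.8]
```

```bash
python3 -m inch '[{"hand":0.5,"tx":-0.0225,"ty":0,"tz":0.021,"yaw":0},{"hand":0.5,"tx":-0.0225,"ty":0,"tz":0.021,"yaw":0},{"hand":0.5,"tx":-0.0195,"ty":0,"tz":0.023,"yaw":0},{"hand":0.5,"tx":-0.0195,"ty":0,"tz":0.023,"yaw":0},{"hand":0.5,"tx":0,"ty":0,"tz":0,"yaw":0}]' 7; python3 held.py case_red
```

```text
time_s: 19.77
tool_pos: [509.9, 142.1, 67.7]
orientation: [-0.0, -0.05, 0.999, -0.0]
force: [0.4, 0.1, -0.4]
gripper_width: 61.8
gripper_force: 7.0
case_red 0.8 top [491.7 140.3  97.7] n [-0.298 -0.033  0.954] tilt 17.3 dir 5.67 [89.3 60.7] 18094 mid [496.7 140.8  81.5]
 low end edge mid, high end: [454.3 136.7  50.3] [549.3 146.1  80.3]  grasp in case (x,y,z from mid): [14.2 -0.1  1. ] grasp [509.9 142.1  86.7] ext [258.9, 122.1, 379.9, 295.0]
```

```bash
python3 -m inch '[{"hand":0.5,"tx":-0.017,"ty":0,"tz":0.014,"yaw":0},{"hand":0.5,"tx":-0.017,"ty":0,"tz":0.015,"yaw":0},{"hand":0.5,"tx":-0.015,"ty":0,"tz":0.016,"yaw":0},{"hand":0.5,"tx":-0.015,"ty":0,"tz":0.016,"yaw":0},{"hand":0.5,"tx":-0.01,"ty":0,"tz":0.016,"yaw":0},{"hand":0.5,"tx":-0.01,"ty":0,"tz":0.016,"yaw":0},{"hand":0.5,"tx":0,"ty":0,"tz":0,"yaw":0}]'; python3 held.py case_red
```

```text
time_s: 20.75
tool_pos: [520.2, 143.1, 57.0]
orientation: [0.0, -0.05, 0.999, 0.0]
force: [0.1, 0.1, 0.2]
gripper_width: 61.2
gripper_force: 7.0
case_red 0.85 top [501.9 141.4  90.9] n [-0.119 -0.012  0.993] tilt 6.8 dir 5.69 [91.4 61.2] 19089 mid [503.9 141.6  74. ]
 low end edge mid, high end: [456.5 136.9  51.2] [555.3 146.8  63.1]  grasp in case (x,y,z from mid): [16.5 -0.2 -0. ] grasp [520.2 143.1  76. ] ext [257.7, 114.5, 382.1, 296.3]
case_red 0.38 top [421.8  13.2  36.9] n [0.02  0.009 1.   ] tilt -1.2 dir -84.22 [41.4 32.3] 2999 mid [421.5  13.1  19.9]
 low end edge mid, high end: [416.1  62.7   2.5] [426.1 -36.8   3.2]  grasp in case (x,y,z from mid): [-119.   110.1   59.3] grasp [520.2 143.1  76. ] ext [78.3, 0.9, 177.6, 72.9]
```

```bash
python3 -m inch '[{"hand":0.5,"tx":-0.012,"ty":0,"tz":0.012,"yaw":0},{"hand":0.5,"tx":-0.012,"ty":0,"tz":0.012,"yaw":0},{"hand":0.5,"tx":-0.01,"ty":0,"tz":0.01,"yaw":0},{"hand":0.5,"tx":-0.008,"ty":0,"tz":0.004,"yaw":0},{"hand":0.5,"tx":0,"ty":0,"tz":0,"yaw":0}]' 5; python3 held.py case_red|head -2
```

```text
time_s: 21.48
tool_pos: [525.2, 143.6, 52.4]
orientation: [-0.0, -0.05, 0.999, -0.0]
force: [0.7, -0.9, -1.9]
gripper_width: 61.5
gripper_force: 5.0
case_red 0.93 top [507.3 141.5  87.8] n [-0.043 -0.007  0.999] tilt 2.5 dir 5.42 [92.9 61.3] 19375 mid [508.  141.6  70.8]
 low end edge mid, high end: [459.  137.   51.6] [558.5 146.5  56. ]  grasp in case (x,y,z from mid): [17.3  0.3 -0.1] grasp [525.2 143.6  71.4] ext [254.8, 111.8, 381.8, 297.9]
```

```bash
python3 -m inch '[{"hand":0.5,"tx":0,"ty":0,"tz":0,"yaw":0},{"hand":0.5,"tx":0,"ty":0,"tz":0,"yaw":0},{"hand":0.66,"tx":0,"ty":0,"tz":0,"yaw":0},{"hand":0.665,"tx":0,"ty":0,"tz":0,"yaw":0},{"hand":0.67,"tx":0,"ty":0,"tz":0,"yaw":0},{"hand":0.68,"tx":0,"ty":0,"tz":0,"yaw":0},{"hand":0.72,"tx":0,"ty":0,"tz":0,"yaw":0},{"hand":0.8,"tx":0,"ty":0,"tz":0,"yaw":0}]' 3; python3 held.py case_red|head -2
```

```text
time_s: 22.58
tool_pos: [525.2, 143.6, 52.5]
orientation: [0.0, -0.05, 0.999, 0.0]
force: [-0.0, 0.5, 0.4]
gripper_width: 72.2
gripper_force: 0.0
case_red 0.91 top [509.1 142.1  85.8] n [-0.001 -0.002  1.   ] tilt 0.1 dir 5.83 [93.8 61. ] 19007 mid [509.1 142.1  68.8]
 low end edge mid, high end: [459.4 137.1  51.8] [558.8 147.2  51.9]  grasp in case (x,y,z from mid): [16.1 -0.1  2.6] grasp [525.2 143.6  71.5] ext [257.9, 114.2, 382.8, 296.1]
```

Red lies flat at tilt 0.1°. I'll back off, check its placement, and head for the blue case.

```bash
python3 -m inch '[{"hand":1,"tx":0,"ty":0,"tz":-0.03,"yaw":0},{"hand":1,"tx":0,"ty":0,"tz":-0.2,"yaw":0},{"hand":1,"tx":0,"ty":0,"tz":-0.4,"yaw":0},{"hand":1,"tx":0,"ty":0,"tz":-0.4,"yaw":0},{"hand":1,"tx":0,"ty":0,"tz":-0.1,"yaw":0},{"hand":1,"tx":0,"ty":0,"tz":0,"yaw":0.209},{"hand":1,"tx":0,"ty":0,"tz":0,"yaw":0.209}]'|head -1;  python3 held.py case_red|head -2;python3 held.py lid; python3 go.py 605.4 -211 170 77
```

```text
time_s: 23.55
case_red 0.7 top [511.5 142.4  85.8] n [-0.002  0.001  1.   ] tilt 0.1 dir 5.69 [98.6 61.1] 6549 mid [511.5 142.4  68.8]
 low end edge mid, high end: [461.8 137.4  51.7] [561.3 147.3  51.9]  grasp in case (x,y,z from mid): [ 13.7  -0.4 137.6] grasp [525.  143.5 206.4] ext [262.2, 101.4, 363.7, 227.3]
lid 0.85 top [512.8 141.3  51.4] n [ 0.001 -0.     1.   ] tilt -0.1 dir 5.76 [113.3  77.8] 1099 mid [512.7 141.4  34.4]
 low end edge mid, high end: [463.  136.3  17.5] [562.5 146.4  17.4]  grasp in case (x,y,z from mid): [ 12.1   1.  171.8] grasp [524.9 143.6 206.3] ext [259.0, 95.9, 368.0, 227.1]
t 23.75 pos [525.  143.5 187.5] head 77.1 tilt z [-0.001 -0.    -1.   ] w 93.0 F [-0.2 -0.4  0.1]
yaw 0.003 then txyz [-1.318 -2.728  0.146]
```

```bash
python3 -m inch '[{"hand":1,"tx":-0.165,"ty":-0.341,"tz":0,"yaw":0},{"hand":1,"tx":-0.165,"ty":-0.341,"tz":0,"yaw":0},{"hand":1,"tx":-0.165,"ty":-0.341,"tz":0,"yaw":0},{"hand":1,"tx":-0.165,"ty":-0.341,"tz":0,"yaw":0},{"hand":1,"tx":-0.165,"ty":-0.341,"tz":0,"yaw":0},{"hand":1,"tx":-0.165,"ty":-0.341,"tz":0,"yaw":0},{"hand":1,"tx":-0.165,"ty":-0.341,"tz":0.05,"yaw":0},{"hand":1,"tx":-0.165,"ty":-0.341,"tz":0.1,"yaw":0},{"hand":1,"tx":0,"ty":0,"tz":0,"yaw":0}]' 10|head -1;  python3 held.py case_blue|head -2; python3 go.py 599.2 -209.6 48.7 77
```

```text
time_s: 24.88
case_blue 0.97 top [ 594.8 -209.4   73.1] n [-0.623  0.146  0.769] tilt 39.0 dir -13.1 [99. 61.] 6263 mid [ 605.4 -211.9   60. ]
 low end edge mid, high end: [ 578.5 -205.7   15. ] [ 653.4 -223.1   78.9]  grasp in case (x,y,z from mid): [81.1 -1.7 97.7] grasp [ 604.9 -213.4  187. ] ext [285.5, 126.3, 357.8, 236.9]
t 24.98 pos [ 605.1 -211.1  169.6] head 77.0 tilt z [-0.001  0.001 -1.   ] w 92.9 F [-0.4  0.8 -0.4]
yaw 0.0 then txyz [5.100e-02 1.000e-03 1.007e+00]
```

```bash
python3 -m inch '[{"hand":1,"tx":0.05,"ty":-0.006,"tz":0.3,"yaw":0},{"hand":1,"tx":0,"ty":0,"tz":0.3,"yaw":0},{"hand":1,"tx":0,"ty":0,"tz":0.2,"yaw":0},{"hand":1,"tx":0,"ty":0,"tz":0.15,"yaw":0},{"hand":1,"tx":0,"ty":0,"tz":0.06,"yaw":0},{"hand":0.6,"tx":0,"ty":0,"tz":0,"yaw":0},{"hand":0.5,"tx":0,"ty":0,"tz":0,"yaw":0},{"hand":0.5,"tx":0,"ty":0,"tz":0,"yaw":0},{"hand":0.5,"tx":0,"ty":0,"tz":0,"yaw":0},{"hand":0.5,"tx":0,"ty":0,"tz":0,"yaw":0}]' 12; python3 go.py 599.2 -210.4 48.7 77
```

```text
time_s: 26.22
tool_pos: [599.2, -210.5, 49.2]
orientation: [-0.0, 0.114, 0.993, -0.0]
force: [-3.3, 1.6, 6.7]
gripper_width: 48.9
gripper_force: 3.0
t 26.23 pos [ 599.2 -210.5   49.2] head 76.9 tilt z [-0. -0. -1.] w 48.9 F [-3.3  1.6  6.7]
yaw -0.002 then txyz [0.001 0.001 0.005]
```

```bash
python3 -m inch '[{"hand":1,"tx":0,"ty":0,"tz":0,"yaw":0},{"hand":1,"tx":0,"ty":0,"tz":0,"yaw":0},{"hand":1,"tx":0,"ty":0,"tz":0,"yaw":0},{"hand":1,"tx":0,"ty":0,"tz":0,"yaw":0}]' 12; python3 held.py case_blue
python3 - <<'E'
from h import *
p=bot.read_camera("wrist"); cv2.imwrite("pics/w3.png",p["pixels"])
E
```

```text
time_s: 26.72
tool_pos: [599.3, -210.5, 48.7]
orientation: [-0.0, 0.114, 0.993, -0.0]
force: [-0.3, -0.2, -0.1]
gripper_width: 84.4
gripper_force: 0.0
case_blue 0.68 top [ 583.5 -392.1   34.4] n [-0.027  0.009  1.   ] tilt 1.6 dir 56.98 [60.9 37.5] 2941 mid [ 584.  -392.2   17.4]
 low end edge mid, high end: [ 557.2 -434.3    0. ] [ 611.7 -350.4    0.8]  grasp in case (x,y,z from mid): [161.1  84.8  51.4] grasp [ 599.3 -210.5   67.7] ext [3.4, 200.7, 128.0, 265.5]
case_blue 0.61 top [ 452.4 -340.2   34.4] n [ 0.027 -0.003  1.   ] tilt -1.5 dir 77.09 [49.6 23.9] 3189 mid [ 451.9 -340.2   17.4]
 low end edge mid, high end: [ 440.3 -388.9    0.6] [ 4.627e+02 -2.914e+02  3.000e-01]  grasp in case (x,y,z from mid): [ 159.2 -113.3   53.8] grasp [ 599.3 -210.5   67.7] ext [0.0, 0.0, 113.7, 52.1]
```

View pics/w3.png

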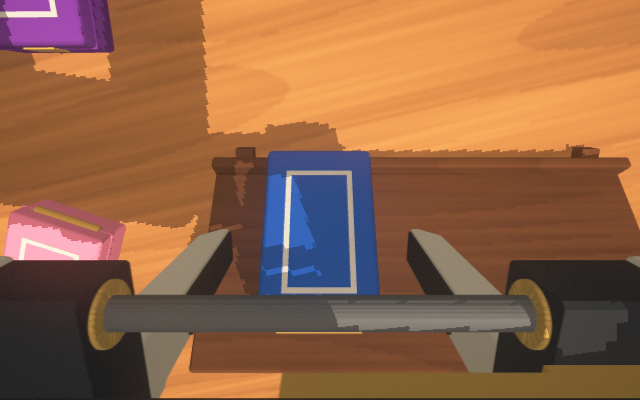

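Blue is still seated on the board at (320,225), but the pads rode over its upper edge. As with the lid, effective finger contact seems to start about 30 mm above the reported TCP. I'll go deeper in small steps and watch the force.

```bash
python3 -m inch '[{"hand":1,"tx":-0.04,"ty":0,"tz":0,"yaw":0},{"hand":1,"tx":0,"ty":0,"tz":0.025,"yaw":0},{"hand":1,"tx":0,"ty":0,"tz":0,"yaw":0}]' 12|egrep 'pos|^force'; python3 -m inch '[{"hand":1,"tx":0,"ty":0,"tz":0.025,"yaw":0},{"hand":1,"tx":0,"ty":0,"tz":0,"yaw":0}]' 12|egrep 'pos|^force'; python3 -m inch '[{"hand":1,"tx":0,"ty":0,"tz":0.02,"yaw":0},{"hand":1,"tx":0,"ty":0,"tz":0,"yaw":0}]' 12|egrep 'pos|^force'
```

```text
tool_pos: [603.8, -211.5, 45.4]
force: [-0.3, -0.5, 0.3]
tool_pos: [603.8, -211.5, 42.5]
force: [0.0, -0.0, 0.5]
tool_pos: [603.9, -211.5, 40.2]
force: [0.1, 0.1, -0.0]
```

```bash
python3 -m inch '[{"hand":1,"tx":0,"ty":0,"tz":0.02,"yaw":0},{"hand":1,"tx":0,"ty":0,"tz":0,"yaw":0}]' 12|egrep 'pos|^force'; python3 -m inch '[{"hand":1,"tx":0,"ty":0,"tz":0.015,"yaw":0},{"hand":1,"tx":0,"ty":0,"tz":0,"yaw":0}]' 12|egrep 'pos|^force'; python3 -m inch '[{"hand":0.6,"tx":0,"ty":0,"tz":0,"yaw":0},{"hand":0.5,"tx":0,"ty":0,"tz":0,"yaw":0},{"hand":0.5,"tx":0,"ty":0,"tz":0,"yaw":0},{"hand":0.5,"tx":0,"ty":0,"tz":0,"yaw":0},{"hand":0.5,"tx":0,"ty":0,"tz":0,"yaw":0}]' 12
```

```text
tool_pos: [603.9, -211.5, 37.8]
force: [-0.0, -0.9, -0.3]
tool_pos: [603.9, -211.5, 36.1]
force: [0.1, 0.3, 1.0]
time_s: 28.88
tool_pos: [604.0, -211.6, 36.3]
orientation: [0.0, 0.114, 0.993, -0.0]
force: [-0.4, 0.1, 0.9]
gripper_width: 61.9
gripper_force: 12.0
```

```bash
python3 -m inch '[{"hand":0.5,"tx":0,"ty":0,"tz":-0.05,"yaw":0},{"hand":0.5,"tx":0,"ty":0,"tz":-0.1,"yaw":0},{"hand":0.5,"tx":0,"ty":0,"tz":-0.25,"yaw":0},{"hand":0.5,"tx":0,"ty":0,"tz":-0.3,"yaw":0},{"hand":0.5,"tx":0,"ty":0,"tz":-0.3,"yaw":0},{"hand":0.5,"tx":0,"ty":0,"tz":-0.15,"yaw":0},{"hand":0.5,"tx":0,"ty":0,"tz":0,"yaw":0},{"hand":0.5,"tx":0,"ty":0,"tz":0,"yaw":-0.14},{"hand":0.5,"tx":0,"ty":0,"tz":0,"yaw":-0.14},{"hand":0.5,"tx":0,"ty":0,"tz":0,"yaw":-0.14}]'; python3 held.py case_blue|head -2; python3 go.py 487.0 139.2 160 95.8
```

```text
time_s: 30.12
tool_pos: [603.4, -211.3, 172.0]
orientation: [-0.001, -0.053, 0.999, 0.001]
force: [-0.3, 0.8, -3.1]
gripper_width: 61.8
gripper_force: 12.0
case_blue 0.91 top [ 464.1 -341.1   19.7] n [ 0.982 -0.174  0.067] tilt -86.1 dir 79.94 [45.4 31.7] 288 mid [ 447.4 -338.1   18.5]
 low end edge mid, high end: [ 422.  -384.4   17.5] [ 439.5 -285.9   17.3]  grasp in case (x,y,z from mid): [151.6 163.7 142.9] grasp [ 603.5 -211.4  191. ] ext [164.5, 2.0, 227.3, 22.5]
t 30.23 pos [ 603.5 -211.3  172.3] head 95.9 tilt z [-0.002  0.001 -1.   ] w 61.9 F [-0.3  0.4 -3.6]
yaw 0.002 then txyz [0.671 3.004 0.102]
```

```bash
python3 -m inch '[{"hand":0.5,"tx":0.027,"ty":0.12,"tz":0,"yaw":0},{"hand":0.5,"tx":0.056,"ty":0.25,"tz":0,"yaw":0},{"hand":0.5,"tx":0.0735,"ty":0.33,"tz":0,"yaw":0},{"hand":0.5,"tx":0.0735,"ty":0.33,"tz":0,"yaw":0},{"hand":0.5,"tx":0.0735,"ty":0.33,"tz":0,"yaw":0},{"hand":0.5,"tx":0.0735,"ty":0.33,"tz":0,"yaw":0},{"hand":0.5,"tx":0.0735,"ty":0.33,"tz":0,"yaw":0},{"hand":0.5,"tx":0.0735,"ty":0.33,"tz":0,"yaw":0},{"hand":0.5,"tx":0.0735,"ty":0.33,"tz":0,"yaw":0},{"hand":0.5,"tx":0.045,"ty":0.2,"tz":0,"yaw":0},{"hand":0.5,"tx":0.027,"ty":0.12,"tz":0.1,"yaw":0},{"hand":0.5,"tx":0,"ty":0,"tz":0.15,"yaw":0}]'
sed -i 's/^ms=.*/ms=bot.cut_out(n,p); ms=sorted(ms,key=lambda r:np.linalg.norm(np.nanmedian(w[r["pixels"]],0)-g))[:1]/' held.py
cat >> held.py <<'E'
    L=s[0]; m2=mid+(98.8-L)/2*d if L<98 else mid
    ed=m2-50*d-17*nn; ex=np.array([.995,.101,0])
    print(" corrected mid",m2.round(1),"tcp-mid: ex",round((o["tool_pos"]-m2)@ex,1),"z",round((o["tool_pos"]-m2)[2],1),"| tcp-edge ex",round((o["tool_pos"]-ed)@ex,1),"z",round((o["tool_pos"]-ed)[2],1),"| edge: tin-x",round((ed-np.array([511.5,142.4,0]))@ex,1),"side",round((m2-np.array([511.5,142.4,0]))@np.array([-.101,.995,0]),1),"z",ed[2].round(1))
E
python3 held.py case_blue; python3 go.py 487.5 140 110 95.8
```

```text
time_s: 31.72
tool_pos: [487.2, 139.0, 143.1]
orientation: [0.0, -0.051, 0.999, -0.0]
force: [-0.4, -0.1, -3.3]
gripper_width: 61.9
gripper_force: 12.0
case_blue 0.76 top [477.6 137.9 179.7] n [-0.642 -0.067  0.764] tilt 40.0 dir 5.59 [98.6 61.2] 16242 mid [488.5 139.1 166.7]
 low end edge mid, high end: [461.4 136.5 121.4] [537.5 143.9 186. ]  grasp in case (x,y,z from mid): [-4.   0.1 -2.7] grasp [487.2 139.  162.1] ext [255.4, 145.6, 386.1, 343.1]
 corrected mid [488.5 139.1 166.7] tcp-mid: ex -1.4 z -23.6 | tcp-edge ex 25.9 z 21.6 | edge: tin-x -50.4 side -1.0 z 121.4
t 31.82 pos [486.5 137.8 141.1] head 95.8 tilt z [-0.004 -0.001 -1.   ] w 61.9 F [ 0.5 -0.5 -2. ]
yaw -0.0 then txyz [-0.01   0.017  0.259]
```

```bash
python3 -m inch '[{"hand":0.5,"tx":-0.008,"ty":0.017,"tz":0.1,"yaw":0},{"hand":0.5,"tx":0,"ty":0,"tz":0.08,"yaw":0},{"hand":0.5,"tx":0,"ty":0,"tz":0.05,"yaw":0},{"hand":0.5,"tx":0,"ty":0,"tz":0.02,"yaw":0},{"hand":0.5,"tx":0,"ty":0,"tz":0,"yaw":0},{"hand":0.5,"tx":0,"ty":0,"tz":0,"yaw":0}]' 8|egrep 'pos|^force'; python3 held.py case_blue
```

```text
tool_pos: [488.5, 140.6, 114.6]
force: [0.6, 0.0, -3.3]
case_blue 0.77 top [478.8 139.8 151.1] n [-0.642 -0.064  0.764] tilt 40.0 dir 5.94 [98.3 61.7] 16158 mid [489.7 140.9 138.1]
 low end edge mid, high end: [462.6 138.   92.9] [538.6 145.9 157.4]  grasp in case (x,y,z from mid): [-3.8 -0.1 -2.7] grasp [488.5 140.6 133.6] ext [253.3, 144.9, 385.6, 342.4]
 corrected mid [489.7 140.9 138.1] tcp-mid: ex -1.2 z -23.5 | tcp-edge ex 26.0 z 21.7 | edge: tin-x -49.1 side 0.7 z 92.9
```

```bash
python3 -m inch '[{"hand":0.5,"tx":0.006,"ty":-0.005,"tz":0.035,"yaw":0},{"hand":0.5,"tx":0,"ty":0,"tz":0.015,"yaw":0},{"hand":0.5,"tx":0,"ty":0,"tz":0.008,"yaw":0},{"hand":0.5,"tx":0,"ty":0,"tz":0,"yaw":0}]' 8|egrep 'pos|^force'; python3 -m inch '[{"hand":0.5,"tx":-0.0205,"ty":0,"tz":0.0105,"yaw":0},{"hand":0.5,"tx":-0.0205,"ty":0,"tz":0.0105,"yaw":0},{"hand":0.5,"tx":-0.027,"ty":0,"tz":0.0175,"yaw":0},{"hand":0.5,"tx":-0.027,"ty":0,"tz":0.0175,"yaw":0},{"hand":0.5,"tx":0,"ty":0,"tz":0,"yaw":0}]' 8; python3 held.py case_blue
```

```text
tool_pos: [487.6, 139.9, 107.2]
force: [-0.1, -0.3, -2.3]
time_s: 33.8
tool_pos: [499.1, 141.0, 100.3]
orientation: [-0.0, -0.051, 0.999, -0.0]
force: [0.3, 0.8, -2.3]
gripper_width: 61.9
gripper_force: 8.0
case_blue 0.65 top [488.6 139.8 139. ] n [-0.478 -0.047  0.877] tilt 28.6 dir 5.93 [98.2 61.5] 17442 mid [496.7 140.6 124.1]
 low end edge mid, high end: [461.2 136.8  85.2] [548.5 145.9 133.2]  grasp in case (x,y,z from mid): [-0.2  0.2 -5.4] grasp [499.1 141.  119.3] ext [256.2, 136.6, 384.2, 335.6]
 corrected mid [496.7 140.6 124.1] tcp-mid: ex 2.4 z -23.8 | tcp-edge ex 38.1 z 15.1 | edge: tin-x -50.6 side -0.3 z 85.2
```

```bash
python3 -m inch '[{"hand":0.5,"tx":-0.0245,"ty":0,"tz":0.021,"yaw":0},{"hand":0.5,"tx":-0.0245,"ty":0,"tz":0.021,"yaw":0},{"hand":0.5,"tx":-0.022,"ty":0,"tz":0.0235,"yaw":0},{"hand":0.5,"tx":-0.022,"ty":0,"tz":0.0235,"yaw":0},{"hand":0.5,"tx":-0.019,"ty":0,"tz":0.0265,"yaw":0},{"hand":0.5,"tx":-0.019,"ty":0,"tz":0.0265,"yaw":0},{"hand":0.5,"tx":0,"ty":0,"tz":0,"yaw":0}]' 7; python3 held.py case_blue; python3 held.py case_red
```

```text
time_s: 34.78
tool_pos: [514.6, 142.7, 83.2]
orientation: [-0.0, -0.051, 0.999, -0.0]
force: [0.5, 0.9, -2.5]
gripper_width: 61.8
gripper_force: 7.0
case_blue 0.67 top [495.9 140.5 124.7] n [-0.138 -0.011  0.99 ] tilt 8.0 dir 5.6 [82.6 61.6] 18922 mid [498.3 140.7 107.9]
 low end edge mid, high end: [451.4 136.   84.1] [549.9 145.7  98. ]  grasp in case (x,y,z from mid): [15.5  0.4 -8. ] grasp [514.6 142.7 102.2] ext [256.7, 125.5, 386.3, 296.8]
 corrected mid [506.3 141.5 109. ] tcp-mid: ex 8.4 z -25.9 | tcp-edge ex 55.6 z -2.1 | edge: tin-x -52.5 side -0.4 z 85.3
```

```bash
python3 -m inch '[{"hand":0.5,"tx":-0.0115,"ty":0,"tz":0.016,"yaw":0},{"hand":0.5,"tx":-0.0115,"ty":0,"tz":0.016,"yaw":0},{"hand":0.5,"tx":-0.01,"ty":0,"tz":0.012,"yaw":0},{"hand":0.5,"tx":-0.008,"ty":0,"tz":0.01,"yaw":0},{"hand":0.5,"tx":0,"ty":0,"tz":0,"yaw":0}]' 6; python3 held.py case_blue
```

```text
time_s: 35.6
tool_pos: [519.6, 143.2, 76.9]
orientation: [-0.0, -0.051, 0.999, -0.0]
force: [-0.2, -0.3, -2.3]
gripper_width: 61.7
gripper_force: 6.0
case_blue 0.91 top [501.6 141.5 120.6] n [-0.021 -0.002  1.   ] tilt 1.2 dir 5.91 [84.1 60.8] 19280 mid [502.  141.6 103.6]
 low end edge mid, high end: [452.6 136.5  85.6] [552.1 146.7  87.7]  grasp in case (x,y,z from mid): [17.5 -0.2 -8.1] grasp [519.6 143.2  95.9] ext [250.2, 124.7, 389.6, 294.0]
 corrected mid [509.3 142.3 103.8] tcp-mid: ex 10.3 z -26.9 | tcp-edge ex 59.9 z -8.8 | edge: tin-x -51.8 side 0.1 z 85.7
```

```bash
python3 -m inch '[{"hand":0.5,"tx":-0.01,"ty":0,"tz":0.006,"yaw":0},{"hand":0.5,"tx":0,"ty":0,"tz":0.003,"yaw":0},{"hand":0.5,"tx":0,"ty":0,"tz":0,"yaw":0}]' 4|egrep 'pos|^force'; python3 -m inch '[{"hand":0.665,"tx":0,"ty":0,"tz":0,"yaw":0},{"hand":0.667,"tx":0,"ty":0,"tz":0,"yaw":0},{"hand":0.67,"tx":0,"ty":0,"tz":0,"yaw":0},{"hand":0.68,"tx":0,"ty":0,"tz":0,"yaw":0},{"hand":0.72,"tx":0,"ty":0,"tz":0,"yaw":0},{"hand":0.8,"tx":0,"ty":0,"tz":0,"yaw":0},{"hand":0.9,"tx":0,"ty":0,"tz":0,"yaw":0}]' 3; python3 held.py case_blue
```

```text
tool_pos: [520.8, 143.3, 76.0]
force: [0.9, 0.6, -1.4]
time_s: 36.95
tool_pos: [520.7, 143.3, 76.0]
orientation: [-0.0, -0.051, 0.999, -0.0]
force: [-0.6, 0.2, -0.0]
gripper_width: 79.7
gripper_force: 0.0
case_blue 0.8 top [502.9 141.6 119.8] n [-0.003  0.002  1.   ] tilt 0.2 dir 5.6 [84.3 60.8] 19337 mid [503.  141.6 102.8]
 low end edge mid, high end: [453.3 136.7  85.7] [552.8 146.4  86. ]  grasp in case (x,y,z from mid): [17.8 -0.  -7.9] grasp [520.7 143.3  95. ] ext [250.4, 120.2, 391.5, 295.6]
 corrected mid [510.2 142.3 102.8] tcp-mid: ex 10.6 z -26.9 | tcp-edge ex 60.5 z -9.7 | edge: tin-x -51.3 side 0.0 z 85.7
```

Blue lies flat. I'll retreat upward and verify.

```bash
python3 -m inch '[{"hand":1,"tx":0,"ty":0,"tz":0,"yaw":0},{"hand":1,"tx":0,"ty":0,"tz":-0.05,"yaw":0},{"hand":1,"tx":0,"ty":0,"tz":-0.2,"yaw":0},{"hand":1,"tx":0,"ty":0,"tz":-0.4,"yaw":0},{"hand":1,"tx":0,"ty":0,"tz":-0.4,"yaw":0},{"hand":1,"tx":0.2,"ty":0,"tz":-0.3,"yaw":0},{"hand":1,"tx":0.2,"ty":0,"tz":0,"yaw":0},{"hand":1,"tx":0,"ty":0,"tz":0,"yaw":0}]'|egrep "time|pos|^force"; python3 held.py case_blue; python3 held.py case_red; python3 held.py lid
python3 - <<'E'
from h import *
p=bot.read_camera("wrist"); q=bot.read_camera("scene")
a=cv2.resize(p["pixels"],(480,300)); b=cv2.resize(q["pixels"][150:270,250:378],(320,300))
cv2.imwrite("pics/end.png",np.hstack([a,b])); w=cloud(q)
for t in "loupe dish paperweight tweezer_stand".split():
    r=bot.cut_out(t,q)
    if r: print(t,np.nanmedian(w[r[0]["pixels"]],0).round(0))
E
```

```text
time_s: 38.05
tool_pos: [472.5, 138.4, 239.2]
force: [-0.6, 0.3, -0.5]
case_blue 0.9 top [510.  142.2 119.7] n [0.001 0.    1.   ] tilt -0.1 dir 5.7 [98.1 60.9] 5169 mid [510.  142.2 102.7]
 low end edge mid, high end: [460.3 137.3  85.8] [559.8 147.2  85.7]  grasp in case (x,y,z from mid): [-3.800e+01 -1.000e-01  1.554e+02] grasp [472.4 138.4 258.2] ext [288.4, 162.2, 354.8, 262.4]
 corrected mid [510.  142.2 102.7] tcp-mid: ex -37.8 z 136.4 | tcp-edge ex 12.3 z 153.4 | edge: tin-x -51.5 side -0.0 z 85.8
case_red 0.62 top [461.5 137.9  74.6] n [0.995 0.101 0.022] tilt -88.7 dir -84.24 [55.5 34.2] 200 mid [444.6 136.1  74.3]
 low end edge mid, high end: [422.7 184.2  73.4] [432.7  84.7  74.3]  grasp in case (x,y,z from mid): [   2.2 -182.    32.8] grasp [473.2 138.4 257. ] ext [293.7, 154.9, 346.5, 160.5]
 corrected mid [446.8 114.6  74.4] tcp-mid: ex 28.7 z 163.6 | tcp-edge ex 45.7 z 164.4 | edge: tin-x -84.2 side -21.1 z 73.6
lid 0.73 top [511.7 140.7  51.7] n [-0.003 -0.006  1.   ] tilt 0.2 dir 5.8 [108.5  76.7] 392 mid [511.7 140.8  34.7]
 low end edge mid, high end: [462.  135.8  17.6] [561.5 145.9  17.9]  grasp in case (x,y,z from mid): [-37.6   2.8 221.9] grasp [473.4 138.4 256.5] ext [284.1, 149.4, 353.3, 243.6]
 corrected mid [511.7 140.8  34.7] tcp-mid: ex -38.4 z 202.8 | tcp-edge ex 11.5 z 220.0 | edge: tin-x -49.9 side -1.6 z 17.6
loupe [431.  19.  25.]
dish [699. 106.  11.]
paperweight [ 383. -171.   30.]
tweezer_stand [656. 397.  24.]
```

View pics/end.png

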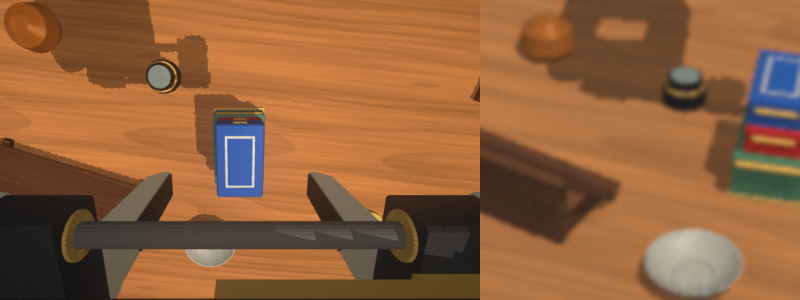

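The picture shows blue (240,160) flat on red on the shut green tin. The rest is empty, the bystanders are where they were, and the gripper is clear. I'm handing in.

```bash
python3 -c "
from workcell import bot
print(bot.close_job())"
```

```text
the job is handed in; nothing more can be done
None
```

The lid is pressed shut (it reads 0°), the red case is on the tin and the blue case is on top of it. Both were set down at low force and lie flat within about 2–3 mm of the tin's centre, the bystanders have not moved, and the job was handed in at about 38 s of the 61 s; the verdict was not shown. My first grip on the blue case slid off its top edge and pressed it with about 8 N, so I re-gripped it lower.

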